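Close up the drill-bit chest with its leaves lapped in the right order

TASK

The bit chest on the bench was shut in the wrong order: the leaf with the paddle latch (yellow flange) is latched down while the other leaf still stands open. Lift the paddle to free the latched leaf and swing it open, shut the other leaf fully, then shut the paddle leaf over it last, so that its flange laps the tongue, and press it until the latch snaps home. Do not slam the leaves, and leave the jug, tin, carton and wrench where they are.

Things in the scene. Friction and masses are not known exactly. Their poses are not given: they have to be found in the camera images.
- chest: Fixed low dark steel chest, 170 (its x) by 270 (its y) by 90 mm high, under two green hinged leaves on top. Origin: centre of its underside, on the bench; z up; its y runs from the paddle leaf's hinge (-y side) to the other leaf's hinge (+y side). Turned about the vertical by up to 0.3 rad.
- flange_leaf (a joint): Opening angle of the paddle leaf (rad): 0 shut and level, 1.57 upright, stop at 1.9. Stiff hinge: stays at any angle (0.3 N m friction; leaf about 0.35 kg). Pawl-held at the start (0.04 play). Coming down, its bevelled pawl meets a hidden bar and twitches the paddle up; push on (5 to 10 N near the free edge) until it stops hard at 0 and the pawl springs under the bar.
- rebate_leaf (a joint): Opening angle of the other leaf (rad): 0 shut and level, 1.57 upright, stop at 1.9; starts at 1.35 to 1.85. Same stiff hinge: stays at any angle (0.3 N m friction; about 0.32 kg), so it must be pushed all the way down. With the paddle leaf already down it cannot shut: its tongue stops on the flange at about 0.13.
- paddle (a joint): Angle of the red paddle on its leaf (rad): 0 at rest, 0.6 fully lifted; the pawl is clear from about 0.3; pulling the leaf before that only jams it. Spring: 0.2 N m at rest, 0.4 lifted. Pivot along the chest's x, 64 mm from the leaf's hinge, 32 mm above the leaf's underside; the free end, towards the middle of the chest, lifts in the same sense as the leaf opens.
- paddle_grip (a point): In the paddle's free end, mid-width, at rest 108 mm from the leaf's hinge, 38 mm above the leaf's underside; moves with it. The paddle is a channel 40 mm wide (along x, centred on the leaf), 60 to 120 mm from the hinge, 28 to 44 mm above the underside (12 mm clear beneath). Pinch it across its width from above and tip the hand with it as it lifts.
- flange_edge (a point): Middle of the yellow flange's free edge, at the paddle leaf's upper face; moves with the leaf. The flange is the upper 7 mm of the leaf's thickness, 132 to 146 mm from the hinge; it laps over the other leaf's tongue.
- rebate_edge (a point): Middle of the bare metal tongue's free edge, at the tongue's upper face; moves with the leaf. The tongue is the lower 7 mm of the leaf's thickness, 121 to 134 mm from the hinge.
- flange_hinge (a point): Middle of the paddle leaf's hinge line, along the chest's x (fixed: chest y = -135 mm, height 90 mm, at the leaf's underside). The leaf is a slab 16 mm thick, 1 to 133 mm from the hinge, 170 mm along x; shut, it spans heights 90 to 106 mm.
- rebate_hinge (a point): Middle of the other leaf's hinge line, along the chest's x (fixed: chest y = +135 mm, height 90 mm, at the leaf's underside). The leaf is a plain slab 16 mm thick, 1 to 121 mm from the hinge, 170 mm along x.
- jug: Loose white plastic bottle with a purple cap, 64 mm across, 140 mm tall, upright behind the chest; origin: centre of its underside. A bystander.
- tin: Loose brown tin, 72 mm across, 95 mm tall, upright behind the chest; origin: centre of its underside. A bystander.
- carton: Loose small cardboard box, 66 by 66 by 60 mm, behind the chest; origin: centre of its underside. A bystander.
- wrench: Loose steel wrench, 160 mm long, lying on the bench in front of the chest. A bystander.

How it is judged:
On the way, in this order (a step that is already met when the one before it is completed fails the run):
1. the paddle leaf is freed and swung open (beyond 0.4 rad) (value of joint flange_leaf above 0.4 rad), for 0.1 s.
2. the other leaf is shut (within 0.05 rad) while the paddle leaf is still open (value of joint rebate_leaf below 0.05 rad and value of joint flange_leaf above 0.2 rad), for 0.1 s.
At the end, for the whole second after the job is handed in: Both leaves shut (the tongue leaf within 0.05 rad, the paddle leaf over it within 0.055 rad), the paddle sprung back within 0.08 rad of rest, so that the pawl is under its bar, and the four bystanders within 30 mm of where they were (value of joint rebate_leaf below 0.05 rad and value of joint flange_leaf below 0.055 rad and value of joint paddle below 0.08 rad and distance of each of jug, tin, carton, wrench from where it was at the start of the episode below 0.03 m); the robot touches nothing.
It fails at once if a leaf is slammed (closing faster than 4 rad/s) (velocity of joint any of flange_leaf, rebate_leaf below -4 rad/s).
It fails at once if a bystander is knocked away (more than 30 mm) (distance of any of jug, tin, carton, wrench from where it was at the start of the episode above 0.03 m).
It also fails if it takes over 64 s, if anything falls off the work surface, if the arm or the gripper's body presses on something with over 40 N, if the wrist force passes 120 N, or if a joint passes its speed limit or range.

ROBOT

A 7-joint arm with a two-finger parallel gripper is mounted at the origin on the work surface. World frame = base frame: x ahead of the robot, y to its left, z up, the work surface at z = 0. Lengths are in m, angles in rad, forces in N, time in s.
With the tool pointing down it reaches from about 0.425 to 0.875 m from the base axis. Payload 4.7 kg.
Tool frame: the origin (TCP) lies at the very end of the fingers, on their centre line; the grasp point (between the pads) lies 19 mm behind it (r.grip_point_offset is the distance from the TCP to the grasp point, in m); x points along the fingers, y is the direction in which the jaws open and shut, and the axes are right-handed (so a half turn about x gives the same grasp; the last joint's range is limited). The gripper opens to 85 mm and grips with 20 to 120 N. Pads are 22 mm wide; open, the fingers measure 114 mm over their backs; the gripper's body (76 mm by 85 mm) begins 54 mm behind the grasp point. The pads swing forward as they close: fully open they stand 13 mm farther back than shut.
Start: joints at [1.229, 0.321, -0.07, 1.45, 0.023, 1.371, -0.057], TCP at [0.226, -0.609, 0.231] pointing down, gripper open.
Joint ranges: [-2.86, 2.86], [-0.3, 2.09], [-1.38, 1.24], [0.06, 2.45], [-1.56, 4.7], [0.09, 2.05], [-2.69, 2.69]. Speed limits (rad/s): [2.57, 2.57, 3.14, 3.14, 3.14, 3.14, 3.14].

INTERFACE

Orientations are given as [roll, pitch, yaw] about the fixed x, y, z axes, in that order (R = Rz(yaw) Ry(pitch) Rx(roll)).
In Python, from plant import r gives the robot as it stands.
- The arm moves only by the tool step_arm, never from a script. Its argument "commands" is a list of rows, each a list of 3 entries, a list of its own where there are three numbers: the shift along the world's x, y, z in cm, then the turn, a rotation vector about the world's x, y, z in rad, then the opening, from 0 (shut) to 1 (fully open). In form: [[[tx, ty, tz], [wx, wy, wz], jaw], ...]. A call has 1 to 10 rows; each row is the pose to reach, as a shift and turn from the pose commanded when the call began; what a row does not reach only later rows make up. A row lasts 1/12 s, in which the tool goes at most 41.7 mm and 7.16 degrees, less where a joint would pass 70% of its speed; a pose out of reach is approached as far as the arm can. A call with a gripper value outside its range is refused whole. The fingers move at their own pace and stop on an object; the grip force is fixed at half the most. Time passes only in rows, so rows that repeat a pose let the fingers close. It gives the time, the measured TCP pose, the force and the opening at its end, in the units of the state.
- r.get_obs(): the state, without advancing time (a new reading comes with each control period).
- r.read_camera(name): name is "scene" or "top" or "wrist"; returns the picture (384x512x3 uint8, blue, green, red); there is no depth.
- r.camera_model(name): a dict with "K" (3x3 intrinsics, pixels), "k1" (the pictures are not rectified: a ray, as slopes to the right and down, at radius r is drawn at 1 + k1 r^2 times it, then the intrinsics apply), "rvec" (rotation vector, rad) and "tvec" (3), from world to camera coordinates, as OpenCV has them. Camera axes: x right, y down, z forward; pixel columns grow to the right and rows downward; lengths in m; the calibration is good to about 2 mm. A picture is of the moment at which its call begins: read the wrist's pose just before it. camera_model takes no time and is no camera call; for the wrist camera it gives the pose at the moment of the call.
- r.sign_off(): hands the job in, once; it reports no verdict.
The state is a dict: "time": time; "joint_positions": joint angles; "joint_vel": joint speeds; "joint_efforts": joint torques, N m; "eef_pos": TCP position; "eef_rot": TCP orientation; "wrist_force": force on the tool from outside, world axes, zero at the start; "torque": the same for the moment, N m; "gripper_width": finger opening in m.
Only numpy, scipy, OpenCV 4.12 (cv2) and the standard library are available. Lean on these libraries where they do the work, as an engineer would, in place of code of your own. Each camera call takes 0.05 s, during which the arm holds its last target.

## Working session

There is one attempt and no reset: what is moved stays moved. The work goes in short steps, Python scripts to look and compute and a tool call to move; the robot and the scene stay as the last step left them, time stands still between calls to the robot, and variables do not carry over. Pictures are saved under pics/ and viewed, and the job is handed in when it is done.

Besides the shell and the picture viewer there is one more tool, called after "Call:" by a JSON object that holds its "name" and its "arguments", one argument or row to a line. step_arm: Moves the arm, as the interface text tells. Its arguments: {"type":"object","properties":{"commands":{"type":"array"}},"required":["commands"]}

```bash
ls; mkdir -p pics; python3 - <<'E'
from plant import r
import cv2
o=r.get_obs();print({k:(v if not hasattr(v,'round') else v) for k,v in o.items()})
for n in ("scene","top"):
    cv2.imwrite(f"pics/{n}0.png",r.read_camera(n)); print(n,r.camera_model(n))
E
```

```text
pics
{'time': 0.0, 'joint_positions': array([ 1.22911119,  0.3218228 , -0.07013841,  1.451669  ,  0.02262125,
        1.37082564, -0.05688869]), 'joint_vel': array([-0.00091478, -0.00075206,  0.00040524, -0.00021019,  0.00157372,
        0.00027888,  0.00029238]), 'joint_efforts': array([ 1.14191196e-03, -4.93582249e+01, -3.81190013e-01, -3.14336836e+01,
        1.30904259e-02,  1.13859223e-02,  1.28897575e-06]), 'eef_pos': array([ 0.22619964, -0.60878918,  0.23022709]), 'eef_rot': array([-1.51726864,  1.56885977,  1.98020608]), 'wrist_force': array([ 0.64360422, -0.02626481, -0.80207359]), 'torque': array([ 0.02973916, -0.01614008, -0.0628885 ]), 'gripper_width': 0.08565912997795189}
scene {'K': array([[444.22457785,   0.        , 258.48834128],
       [  0.        , 444.22457785, 194.80084189],
       [  0.        ,   0.        ,   1.        ]]), 'k1': -0.01698542133750051, 'rvec': array([ 2.22116691,  0.87517995, -0.38936668]), 'tvec': array([-0.45839484, -0.19594609,  1.31633156])}
top {'K': array([[366.33853895,   0.        , 252.12437602],
       [  0.        , 366.33853895, 196.57939063],
       [  0.        ,   0.        ,   1.        ]]), 'k1': -0.06671466942628124, 'rvec': array([ 2.14491531, -2.11687763,  0.1907366 ]), 'tvec': array([0.03748645, 0.61270817, 0.6334586 ])}
```

View pics/scene0.png

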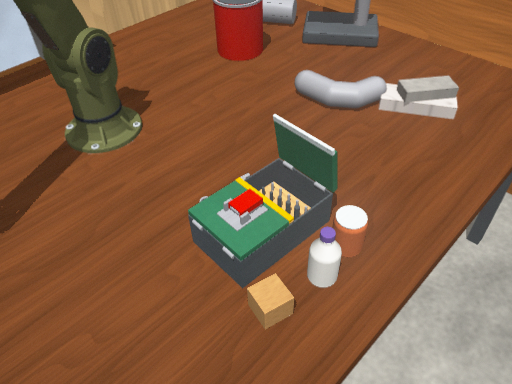

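View pics/top0.png

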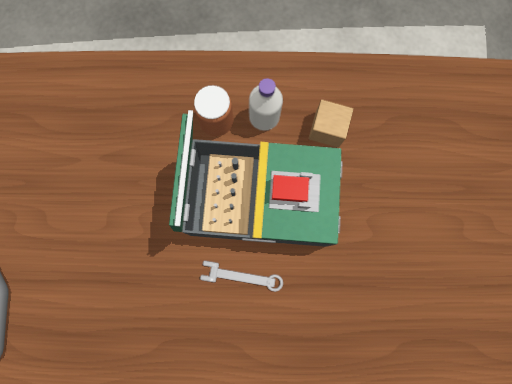

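```bash
python3 - <<'E'
import cv2
a=cv2.imread("pics/top0.png")[130:255,160:350]; cv2.imwrite("pics/t0z.png",cv2.resize(a,None,fx=4,fy=4,interpolation=cv2.INTER_CUBIC))
a=cv2.imread("pics/scene0.png")[110:285,180:345]; cv2.imwrite("pics/s0z.png",cv2.resize(a,None,fx=3.4,fy=3.4,interpolation=cv2.INTER_CUBIC))
E
```

```text
(no output)
```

View pics/t0z.png

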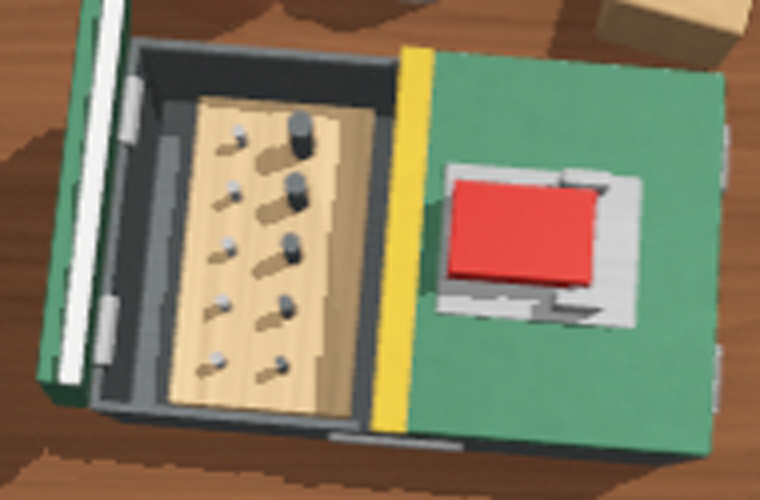

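View pics/s0z.png

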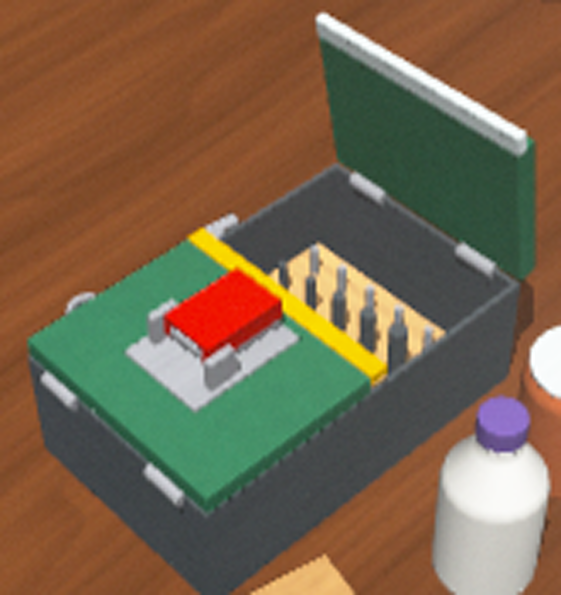

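```bash
cat > h.py <<'E'
import numpy as np, cv2
from scipy.spatial.transform import Rotation as Ro
from scipy.optimize import least_squares
def proj(m,P):
    P=np.atleast_2d(P); c=P@Ro.from_rotvec(m['rvec']).as_matrix().T+m['tvec']
    s=c[:,:2]/c[:,2:]; r2=(s**2).sum(1,keepdims=True); s=s*(1+m['k1']*r2)
    return s*[m['K'][0,0],m['K'][1,1]]+[m['K'][0,2],m['K'][1,2]]
def ch(p,x,y,z):
    c,s=np.cos(p[2]),np.sin(p[2]); return np.array([p[0]+c*x-s*y,p[1]+s*x+c*y,z])
def leafpt(p,side,th,x,d,h):  # side -1 flange +1 rebate
    y=side*(.135-d*np.cos(th)+h*np.sin(th)); z=.09+d*np.sin(th)+h*np.cos(th)
    return ch(p,x,y,z)
E
cat > fit.py <<'E'
from h import *; from plant import r
T=r.camera_model("top");S=r.camera_model("scene")
t=lambda u,v:(u/4+160-.375,v/4+130-.375); s=lambda u,v:(u/3.4+180-.35,v/3.4+110-.35)
F=[(T,t(401,47),.085,.146,.016),(T,t(372,430),-.085,.146,.016),(T,t(724,74),.085,.001,.016),(T,t(710,455),-.085,.001,.016),
(S,s(30,342),-.085,.001,.016),(S,s(207,502),.085,.001,.016),(S,s(189,238),-.085,.146,.016),(S,s(387,370),.085,.146,.016)]
G=[(T,t(82,384),-.085,.134,0),(S,s(525,133),.085,.134,0),(S,s(527,150),.085,.121,0),(S,s(318,30),-.085,.121,0)]
def res(q,sep=False):
    e=[proj(m,leafpt(q,-1,0,*a))[0]-np.array(uv) for m,uv,*a in F]+[proj(m,leafpt(q,1,q[3],*a))[0]-np.array(uv) for m,uv,*a in G]
    return np.array(e).ravel()
sol=least_squares(res,[.6,0,0,1.6],loss='soft_l1')
print(sol.x);print(res(sol.x).reshape(-1,2).round(1))
p=sol.x
for n,pt in dict(paddle_grip=leafpt(p,-1,0,0,.108,.038),fedge=leafpt(p,-1,0,0,.146,.016),fh=leafpt(p,-1,0,0,0,0),rh=leafpt(p,1,0,0,0,0),re=leafpt(p,1,p[3],0,.134,.007)).items(): print(n,pt.round(4))
print(proj(T,leafpt(p,-1,0,0,.108,.044)))
E
python3 fit.py
```

```text
[ 0.61754206  0.02694767 -0.05931875  1.43861717]
[[ 0.1 -0. ]
 [ 0.5 -0.2]
 [ 0.4 -0.9]
 [ 1.  -0.5]
 [-1.6 -0.6]
 [ 0.2 -0.6]
 [ 3.7 -2.7]
 [ 0.4 -1.3]
 [-2.6  0.1]
 [-0.8  0.7]
 [-1.5  0.3]
 [ 0.3  0.3]]
paddle_grip [ 0.6159 -0.      0.128 ]
fedge [0.6182 0.0379 0.106 ]
fh [ 0.6095 -0.1078  0.09  ]
rh [0.6255 0.1617 0.09  ]
re [0.6249 0.151  0.2238]
[[279.73238258 186.29099023]]
```

```bash
python3 - <<'E'
from plant import r; from h import *
o=r.get_obs(); R=Ro.from_euler('xyz',o['eef_rot']).as_matrix(); print(R.round(3), o['time'])
yaw=-.0593
for a in (0,np.pi):
    cx=np.array([np.cos(yaw+a),np.sin(yaw+a),0]); x=np.array([0,0,-1.]); z=np.cross(x,cx); Rt=np.c_[x,cx,z]
    print(Ro.from_matrix(Rt@R.T).as_rotvec())
E
```

```text
[[-0.001  0.348 -0.937]
 [ 0.002 -0.937 -0.348]
 [-1.    -0.002  0.   ]] 0.1
[-9.99802403e-04 -1.50580210e-03  1.15563025e+00]
[-1.68733376e-03  1.12033337e-03 -1.98596156e+00]
```

Call:
{"name": "step_arm", "arguments": {
  "commands": [
    [[2,3.1,0.2],[0,0,0.06],1],
    [[4,6.2,0.4],[0,0,0.12],1],
    [[6,9.3,0.6],[0,0,0.18],1],
    [[8,12.4,0.8],[0,0,0.24],1],
    [[10,15.6,1],[0,0,0.3],1],
    [[12,18.7,1.2],[0,0,0.36],1],
    [[14,21.8,1.4],[0,0,0.42],1],
    [[16,25,1.6],[0,0,0.48],1],
    [[18,28.1,1.8],[0,0,0.54],1],
    [[20,31.2,2],[0,0,0.6],1]
  ]
}}

```text
time: 0.93
eef_pos: [0.4268, -0.2955, 0.2512]
eef_rot: [-0.872, 1.57, -3.055]
wrist_force: [0.4, -0.7, -0.2]
gripper_width: 0.0851
```

Call:
{"name": "step_arm", "arguments": {
  "commands": [
    [[2,3.1,0],[0,0,0.06],1],
    [[4,6.2,0],[0,0,0.12],1],
    [[6,9.3,0],[0,0,0.18],1],
    [[8,12.4,0],[0,0,0.24],1],
    [[10,15.6,0],[0,0,0.3],1],
    [[12,18.7,0],[0,0,0.36],1],
    [[14,21.8,0],[0,0,0.42],1],
    [[16,25,0],[0,0,0.48],1],
    [[18,28.1,0],[0,0,0.54],1],
    [[18.8,29.7,0],[0,0,0.556],1]
  ]
}}

```text
time: 1.77
eef_pos: [0.6156, 0.0052, 0.2508]
eef_rot: [3.118, 1.567, 1.496]
wrist_force: [-0.6, 0.3, 1.0]
gripper_width: 0.0855
```

```bash
python3 - <<'E'
from plant import r; from h import *
m=r.camera_model("wrist");cv2.imwrite("pics/w1.png",r.read_camera("wrist"))
o=r.get_obs(); print(o['time'],o['eef_pos'],o['wrist_force'],Ro.from_euler('xyz',o['eef_rot']).as_matrix().round(3),o['joint_positions'].round(2))
p=[.6175,.0269,-.0593]
for x in(.02,-.02):
  for d in(.06,.12): print(x,d,proj(m,leafpt(p,-1,0,x,d,.044)))
E
```

```text
1.8167 [0.61582715 0.00808222 0.25065691] [0.99383596 2.34504004 0.47676665] [[ 0.     0.999 -0.048]
 [ 0.005 -0.048 -0.999]
 [-1.     0.    -0.006]] [ 0.49  0.3  -0.67  1.49  0.18  1.41 -0.24]
0.02 0.06 [[273.53791089 236.26330495]]
0.02 0.12 [[275.28578862 177.4073779 ]]
-0.02 0.06 [[232.96554994 236.0353244 ]]
-0.02 0.12 [[232.00102623 177.14170829]]
```

View pics/w1.png

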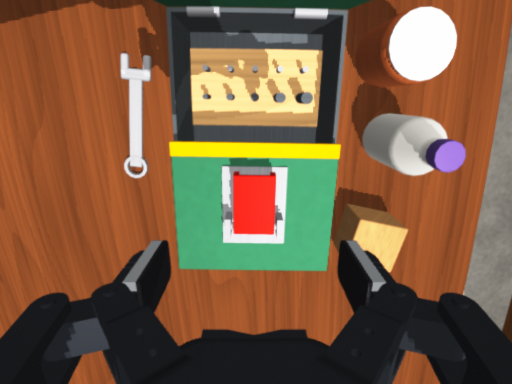

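Call:
{"name": "step_arm", "arguments": {
  "commands": [
    [[0,-0.3,-3],[0,0,-0.01],1],
    [[0,-0.6,-6],[0,0,-0.01],1],
    [[0,-0.6,-9],[0,0,-0.01],1],
    [[0,-0.6,-11.5],[0,0,-0.01],1],
    [[0,-0.6,-12.8],[0,0,-0.01],1],
    [[0,-0.6,-13.8],[0,0,-0.01],1],
    [[0,-0.6,-13.8],[0,0,-0.01],0.6],
    [[0,-0.6,-13.8],[0,0,-0.01],0.3],
    [[0,-0.6,-13.8],[0,0,-0.01],0.2],
    [[0,-0.6,-13.8],[0,0,-0.01],0.1]
  ]
}}

```text
time: 2.65
eef_pos: [0.6153, -0.0061, 0.1152]
eef_rot: [1.574, 1.568, -0.066]
wrist_force: [-8.6, 2.8, 18.1]
gripper_width: 0.0387
```

Call:
{"name": "step_arm", "arguments": {
  "commands": [
    [[0,0,0],[0,0,0],0],
    [[0,0,0],[0,0,0],0],
    [[0,0,0],[0,0,0],0],
    [[0,0,0],[0,0,0],0],
    [[0,0,0],[0,0,0],0]
  ]
}}

```text
time: 3.07
eef_pos: [0.6153, -0.0061, 0.1155]
eef_rot: [1.409, 1.568, -0.231]
wrist_force: [-2.4, -0.5, 5.9]
gripper_width: 0.0386
```

```bash
python3 - <<'E'
from plant import r; from h import *
cv2.imwrite("pics/w2.png",r.read_camera("wrist"))
o=r.get_obs(); print(o['time'],o['eef_pos'],o['wrist_force'],o['gripper_width'],Ro.from_euler('xyz',o['eef_rot']).as_matrix().round(3),o['joint_positions'].round(2))
E
```

```text
3.1167 [ 0.61527544 -0.00609568  0.11549738] [-1.84975877  0.69129309  5.43753827] 0.03880585713141831 [[ 0.003  0.998 -0.069]
 [-0.001 -0.069 -0.998]
 [-1.     0.003  0.   ]] [ 0.48  0.4  -0.63  1.66  0.25  1.16 -0.29]
```

View pics/w2.png

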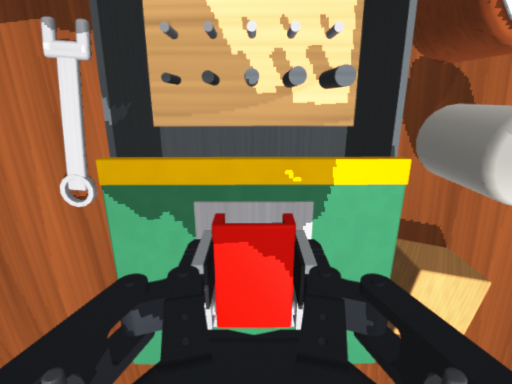

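```bash
cat > traj.py <<'E'
from h import *
yaw=-.0593; p=[.6175,.0269,yaw]
def tr(p0,phi,th):
    cx=np.array([np.cos(yaw),np.sin(yaw),0])
    piv=leafpt(p,-1,0,0,.064,.032); hin=leafpt(p,-1,0,0,0,0)
    q=piv+Ro.from_rotvec(cx*phi).apply(p0-piv); q=hin+Ro.from_rotvec(cx*th).apply(q-hin)
    return (q-p0)*100, cx*(phi+th)
if __name__=="__main__":
    p0=np.array([.6153,-.0061,.1155])
    for phi,th in [(.1,0),(.2,0),(.3,0),(.4,0),(.5,0),(.55,0)]+[(.55,a) for a in (.1,.2,.3,.4,.5,.6,.7,.8,.9,1.0)]:
        a,b=tr(p0,phi,th); print(phi,th,a.round(2),b.round(3))
E
python3 traj.py
```

```text
0.1 0 [0.   0.05 0.38] [ 0.1   -0.006  0.   ]
0.2 0 [0.   0.05 0.77] [ 0.2   -0.012  0.   ]
0.3 0 [0.   0.02 1.15] [ 0.299 -0.018  0.   ]
0.4 0 [-0.   -0.05  1.53] [ 0.399 -0.024  0.   ]
0.5 0 [-0.01 -0.15  1.9 ] [ 0.499 -0.03   0.   ]
0.55 0 [-0.01 -0.22  2.08] [ 0.549 -0.033  0.   ]
0.55 0.1 [-0.04 -0.73  3.05] [ 0.649 -0.039  0.   ]
0.55 0.2 [-0.08 -1.34  3.97] [ 0.749 -0.044  0.   ]
0.55 0.3 [-0.12 -2.03  4.82] [ 0.849 -0.05   0.   ]
0.55 0.4 [-0.17 -2.8   5.6 ] [ 0.948 -0.056  0.   ]
0.55 0.5 [-0.22 -3.65  6.29] [ 1.048 -0.062  0.   ]
0.55 0.6 [-0.27 -4.57  6.9 ] [ 1.148 -0.068  0.   ]
0.55 0.7 [-0.33 -5.54  7.41] [ 1.248 -0.074  0.   ]
0.55 0.8 [-0.39 -6.55  7.83] [ 1.348 -0.08   0.   ]
0.55 0.9 [-0.45 -7.61  8.14] [ 1.447 -0.086  0.   ]
0.55 1.0 [-0.52 -8.68  8.34] [ 1.547 -0.092  0.   ]
```

Call:
{"name": "step_arm", "arguments": {
  "commands": [
    [[0,0.05,0.38],[0.1,-0.006,0],0],
    [[0,0.05,0.38],[0.1,-0.006,0],0],
    [[0,0.05,0.77],[0.2,-0.012,0],0],
    [[0,0.05,0.77],[0.2,-0.012,0],0],
    [[0,0.02,1.15],[0.3,-0.018,0],0],
    [[0,-0.05,1.53],[0.4,-0.024,0],0],
    [[0,-0.05,1.53],[0.4,-0.024,0],0],
    [[0,-0.15,1.9],[0.5,-0.03,0],0],
    [[0,-0.22,2.08],[0.55,-0.033,0],0],
    [[0,-0.22,2.08],[0.55,-0.033,0],0]
  ]
}}

```text
time: 3.95
eef_pos: [0.6153, -0.0071, 0.136]
eef_rot: [-3.134, 1.012, 1.508]
wrist_force: [-0.6, 3.9, 5.4]
gripper_width: 0.0387
```

```bash
python3 - <<'E'
from plant import r; from h import *
cv2.imwrite("pics/w3.png",r.read_camera("wrist"))
o=r.get_obs(); print(o['time'],o['eef_pos'],o['wrist_force'],o['torque'],o['gripper_width'],Ro.from_euler('xyz',o['eef_rot']).as_matrix().round(3),o['joint_positions'].round(2))
E
```

```text
4.0 [ 0.61522805 -0.00713394  0.1359108 ] [-0.68661844  4.31739196  3.98025745] [ 0.01325216 -0.06346094  0.20293657] 0.03872686002719556 [[ 0.033  0.998 -0.059]
 [ 0.526 -0.068 -0.848]
 [-0.85  -0.004 -0.527]] [ 0.86  0.51 -0.75  1.64 -0.23  1.18  0.18]
```

View pics/w3.png

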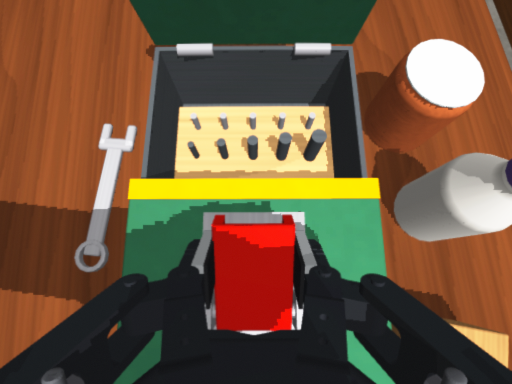

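Call:
{"name": "step_arm", "arguments": {
  "commands": [
    [[-0.02,-0.25,0.5],[0.05,-0.003,0],0],
    [[-0.03,-0.51,0.97],[0.1,-0.006,0],0],
    [[-0.05,-0.8,1.44],[0.15,-0.009,0],0],
    [[-0.07,-1.12,1.89],[0.2,-0.012,0],0],
    [[-0.09,-1.46,2.32],[0.25,-0.015,0],0],
    [[-0.11,-1.81,2.74],[0.3,-0.018,0],0],
    [[-0.13,-2.2,3.14],[0.35,-0.021,0],0],
    [[-0.16,-2.58,3.52],[0.4,-0.024,0],0],
    [[-0.18,-3,3.87],[0.45,-0.027,0],0],
    [[-0.21,-3.43,4.21],[0.5,-0.03,0],0]
  ]
}}

```text
time: 4.83
eef_pos: [0.6129, -0.0415, 0.1784]
eef_rot: [-3.135, 0.515, 1.511]
wrist_force: [0.2, 3.6, 2.9]
gripper_width: 0.0385
```

```bash
python3 - <<'E'
from plant import r; from h import *
cv2.imwrite("pics/s4.png",r.read_camera("scene"))
o=r.get_obs(); print(o['time'],o['eef_pos'],o['wrist_force'],o['torque'],o['gripper_width'],Ro.from_euler('xyz',o['eef_rot']).as_matrix().round(3),o['joint_positions'].round(2))
E
```

```text
4.8833 [ 0.61291438 -0.0423774   0.17895429] [-1.73836436  3.93157655  5.93136556] [ 0.54153944 -0.4487638   0.19085291] 0.03851695012663123 [[ 0.053  0.998 -0.038]
 [ 0.873 -0.065 -0.484]
 [-0.486 -0.007 -0.874]] [ 1.07  0.77 -0.82  1.53 -0.49  1.4   0.42]
```

View pics/s4.png

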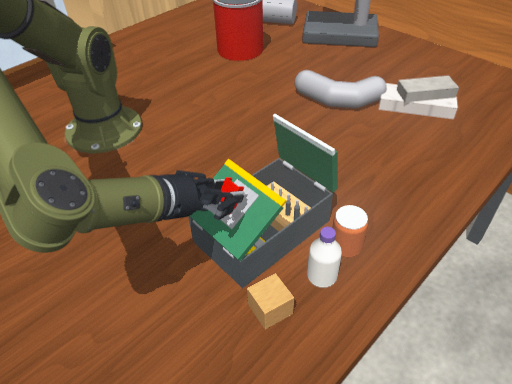

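Call:
{"name": "step_arm", "arguments": {
  "commands": [
    [[-0.03,-0.45,0.31],[0.05,-0.003,0],0],
    [[-0.05,-0.92,0.61],[0.1,-0.006,0],0],
    [[-0.08,-1.4,0.88],[0.15,-0.009,0],0],
    [[-0.11,-1.89,1.12],[0.2,-0.012,0],0],
    [[-0.14,-2.4,1.34],[0.25,-0.015,0],0],
    [[-0.17,-2.9,1.54],[0.3,-0.018,0],0],
    [[-0.2,-3.42,1.71],[0.35,-0.021,0],0],
    [[-0.23,-3.96,1.85],[0.4,-0.024,0],0],
    [[-0.26,-4.5,1.96],[0.45,-0.027,0],0],
    [[-0.3,-5.03,2.05],[0.5,-0.03,0],0]
  ]
}}

```text
time: 5.72
eef_pos: [0.6095, -0.0935, 0.1991]
eef_rot: [-3.136, 0.014, 1.512]
wrist_force: [-2.8, 1.1, 5.0]
gripper_width: 0.0386
```

```bash
cat > look.py <<'E'
import sys
from plant import r; from h import *
for n in sys.argv[2:]: cv2.imwrite(f"pics/{n[0]}{sys.argv[1]}.png",r.read_camera(n))
o=r.get_obs(); print(o['time'],o['eef_pos'].round(4),o['wrist_force'].round(1),o['torque'].round(2),o['gripper_width'].round(4),o['joint_positions'].round(2));print(Ro.from_euler('xyz',o['eef_rot']).as_matrix().round(3))
E
python3 look.py 5 scene top
```

```text
Traceback (most recent call last):
  File "look.py", line 4, in <module>
    o=r.get_obs(); print(o['time'],o['eef_pos'].round(4),o['wrist_force'].round(1),o['torque'].round(2),o['gripper_width'].round(4),o['joint_positions'].round(2));print(Ro.from_euler('xyz',o['eef_rot']).as_matrix().round(3))
                                                                                                        ^^^^^^^^^^^^^^^^^^^^^^^^
AttributeError: 'float' object has no attribute 'round'
```

View pics/s5.png

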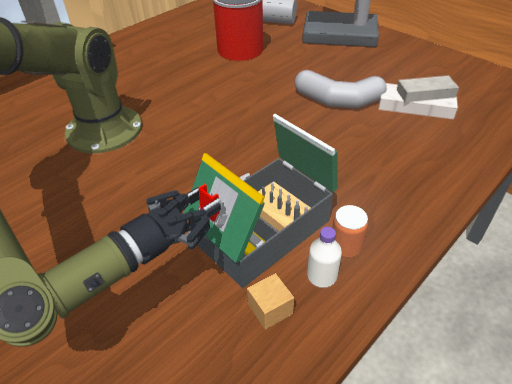

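View pics/t5.png

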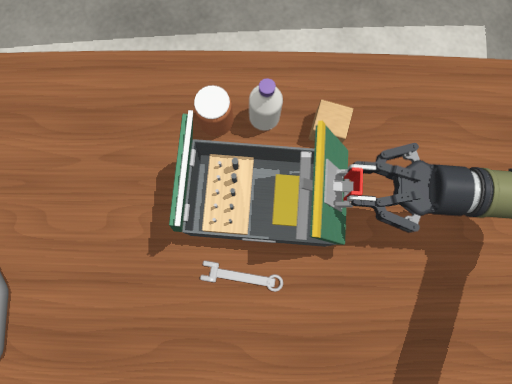

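```bash
sed -i "s/o\['gripper_width'\].round(4)/round(o['gripper_width'],4)/" look.py
```

Call:
{"name": "step_arm", "arguments": {
  "commands": [
    [[0,0,0],[0,0,0],1],
    [[0,0,0],[0,0,0],1],
    [[0,0,0],[0,0,0],1],
    [[0,0,0],[0,0,0],1],
    [[-0.1,-1.5,0],[0,0,0],1],
    [[-0.2,-4,0],[0,0,0],1],
    [[-0.3,-7,0],[0,0,0],1],
    [[-0.5,-10,0.5],[0,0,0],1],
    [[-0.6,-12,2],[-0.1,0,0],1],
    [[-0.6,-12,4],[-0.2,0,0],1]
  ]
}}

```text
time: 6.65
eef_pos: [0.6023, -0.2198, 0.2303]
eef_rot: [-3.136, 0.22, 1.502]
wrist_force: [-0.2, -1.3, 0.8]
gripper_width: 0.0856
```

```bash
python3 look.py 6 scene top
```

```text
6.75 [ 0.6058 -0.2143  0.245 ] [ 0.9 -0.   1.9] [-0.91  0.03 -0.08] 0.0855 [ 1.17  1.01 -0.8   1.16 -0.54  1.8   0.42]
[[ 0.065  0.998  0.001]
 [ 0.973 -0.063 -0.223]
 [-0.222  0.015 -0.975]]
```

View pics/s6.png

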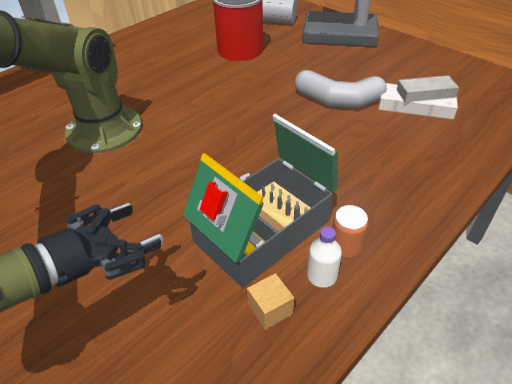

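View pics/t6.png

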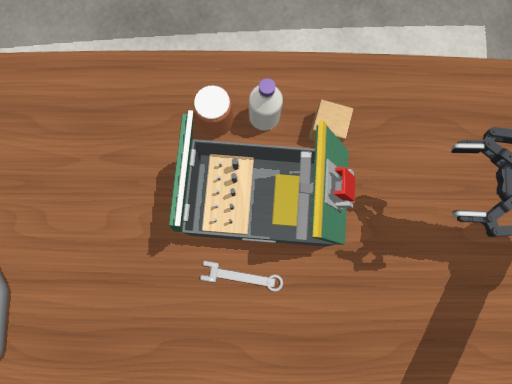

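Call:
{"name": "step_arm", "arguments": {
  "commands": [
    [[0,0,2],[-0.12,0.007,0],0.6],
    [[0,0,4],[-0.24,0.014,0],0],
    [[0,0,6],[-0.36,0.02,0],0],
    [[0,0,8],[-0.48,0.028,0],0],
    [[0,0,10],[-0.6,0.035,0],0],
    [[0,0,12],[-0.72,0.042,0],0],
    [[0.2,2,14],[-0.84,0.05,0],0],
    [[0.4,4,16],[-0.96,0.057,0],0],
    [[0.6,7,17],[-1.08,0.064,0],0],
    [[0.8,10,17],[-1.2,0.07,0],0]
  ]
}}

```text
time: 7.58
eef_pos: [0.612, -0.1118, 0.4114]
eef_rot: [3.06, 1.426, 1.433]
wrist_force: [1.6, 1.4, -1.6]
gripper_width: -0.0002
```

Call:
{"name": "step_arm", "arguments": {
  "commands": [
    [[0.2,3,0],[-0.1,0.01,0],0],
    [[0.3,6.5,0],[-0.15,0.01,0],0],
    [[0.4,10,0],[-0.15,0.01,0],0],
    [[0.5,13.5,0],[-0.15,0.01,0],0],
    [[0.6,17,0],[-0.15,0.01,0],0],
    [[0.8,20.5,0],[-0.15,0.01,0],0],
    [[1,24,0],[-0.15,0.01,0],0],
    [[1.2,27.5,0],[-0.15,0.01,0],0],
    [[1.2,30,0],[-0.15,0.01,0],0],
    [[1.2,31,0],[-0.15,0.01,0],0]
  ]
}}

```text
time: 8.42
eef_pos: [0.621, 0.2032, 0.4065]
eef_rot: [3.039, 1.567, 1.421]
wrist_force: [-1.3, 0.7, -0.2]
gripper_width: 0.0
```

```bash
python3 look.py 7 scene wrist;  python3 - <<'E'
from h import *
p=[.6175,.0269,-.0593]
for th in [1.4386,1.3,1.1,.9,.7,.5,.3,.15,.05,0,-.03]:
    q=leafpt(p,1,th,0,.105,.016)+[0,.011,0]; print(th,q.round(4))
E
```

```text
8.5167 [0.6219 0.2002 0.4066] [ 0.3 -0.9  0.2] [-0.02 -0.01  0.01] 0.0001 [ 0.19  0.42 -0.83  1.09  0.31  1.75 -0.59]
[[ 0.001  0.999 -0.05 ]
 [ 0.002 -0.05  -0.999]
 [-1.     0.001 -0.002]]
1.4386 [0.6256 0.1747 0.1962]
1.3 [0.6247 0.16   0.1955]
1.1 [0.6235 0.1394 0.1908]
0.9 [0.6224 0.12   0.1822]
0.7 [0.6214 0.1028 0.1699]
0.5 [0.6205 0.0883 0.1544]
0.3 [0.6198 0.0772 0.1363]
0.15 [0.6195 0.0714 0.1215]
0.05 [0.6193 0.0688 0.1112]
0 [0.6193 0.0678 0.106 ]
-0.03 [0.6193 0.0674 0.1028]
```

View pics/s7.png

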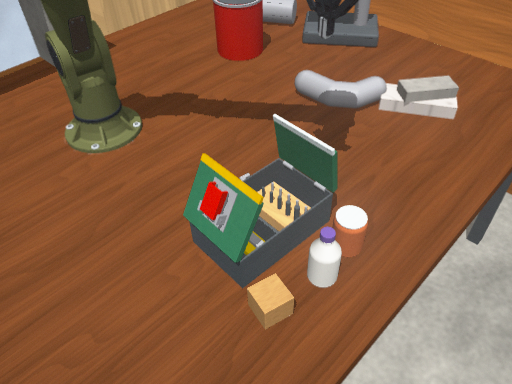

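View pics/w7.png

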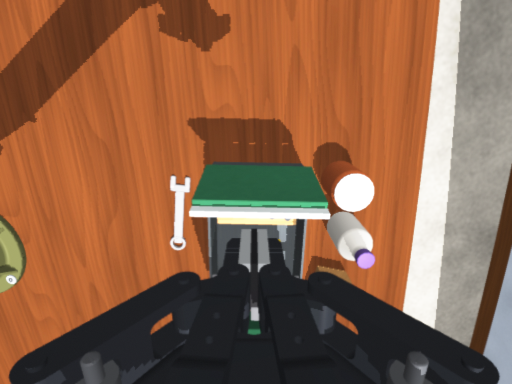

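```bash
python3 - <<'E'
from h import *; from plant import r
m=r.camera_model("wrist"); p=[.6175,.0269,-.0593]
for th in (1.4,1.44,1.5): print(th,[proj(m,leafpt(p,1,th,x,d,h))[0].round(0) for x,d,h in[(-.085,.134,0),(.085,.134,0),(-.085,.134,.007),(.085,.121,.016),(-.085,.001,.016)]])
o=r.get_obs()['eef_pos']; print(proj(m,o))
E
```

```text
1.4 [array([188., 216.]), array([327., 217.]), array([187., 211.]), array([326., 200.]), array([203., 163.])]
1.44 [array([187., 212.]), array([328., 213.]), array([187., 207.]), array([327., 197.]), array([204., 163.])]
1.5 [array([187., 206.]), array([328., 207.]), array([186., 201.]), array([327., 191.]), array([204., 163.])]
[[252.57573831 244.12166094]]
```

Call:
{"name": "step_arm", "arguments": {
  "commands": [
    [[0.1,0,-4],[0,0,0],0],
    [[0.2,0,-8],[0,0,0],0],
    [[0.3,0,-12],[0,0,0],0],
    [[0.3,0,-16],[0,0,0],0],
    [[0.3,0,-19],[0,0,0],0],
    [[0.3,0,-21],[0,0,0],0],
    [[0.3,0,-21.1],[0,0,0],0]
  ]
}}

```text
time: 9.1
eef_pos: [0.6244, 0.1923, 0.1905]
eef_rot: [-0.971, 1.564, -2.601]
wrist_force: [-0.0, -0.3, -0.6]
gripper_width: 0.0002
```

```bash
python3 look.py 8 scene
```

```text
9.15 [0.6256 0.1934 0.1934] [0.1 0.4 0. ] [ 0.02 -0.02 -0.01] 0.0001 [ 0.25  0.47 -0.8   1.46  0.34  1.36 -0.63]
[[-0.002  0.998 -0.059]
 [-0.002 -0.059 -0.998]
 [-1.    -0.002  0.002]]
```

View pics/s8.png

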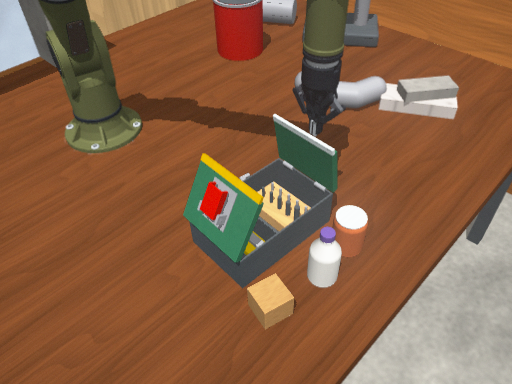

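Call:
{"name": "step_arm", "arguments": {
  "commands": [
    [[0,-1.2,0],[0,0,0],0],
    [[0,-2.4,0],[0,0,0],0],
    [[0,-3.4,0],[0,0,0],0],
    [[-0.1,-4.4,-0.2],[0,0,0],0],
    [[-0.1,-5.5,-0.4],[0,0,0],0],
    [[-0.2,-6.5,-0.8],[0,0,0],0],
    [[-0.2,-7.4,-1.3],[0,0,0],0],
    [[-0.3,-8.3,-1.9],[0,0,0],0],
    [[-0.3,-9.1,-2.5],[0,0,0],0],
    [[-0.3,-9.1,-2.5],[0,0,0],0]
  ]
}}

```text
time: 9.98
eef_pos: [0.623, 0.1021, 0.1686]
eef_rot: [-0.214, 1.569, -1.845]
wrist_force: [0.3, -1.3, 0.2]
gripper_width: -0.0
```

```bash
python3 look.py 9 scene
```

```text
10.0333 [0.6227 0.1035 0.169 ] [ 0.1  0.  -0.5] [-0.01  0.03  0.02] 0.0001 [ 0.4   0.43 -0.79  1.56  0.31  1.29 -0.49]
[[-0.001  0.998 -0.058]
 [-0.001 -0.058 -0.998]
 [-1.    -0.001  0.001]]
```

View pics/s9.png

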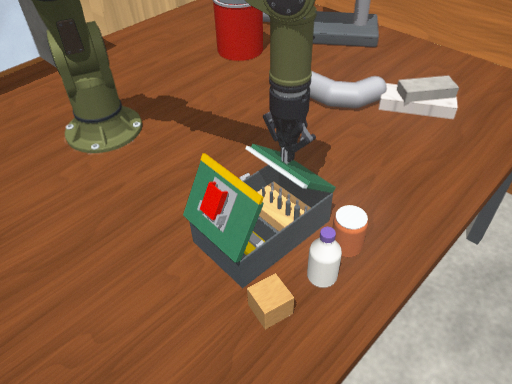

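Call:
{"name": "step_arm", "arguments": {
  "commands": [
    [[0,-0.8,-0.8],[0,0,0],0],
    [[0,-1.5,-1.6],[0,0,0],0],
    [[-0.1,-2.1,-2.5],[0,0,0],0],
    [[-0.1,-2.6,-3.4],[0,0,0],0],
    [[-0.1,-2.9,-4.1],[0,0,0],0],
    [[-0.2,-3.2,-4.9],[0,0,0],0],
    [[-0.2,-3.4,-5.7],[0,0,0],0],
    [[-0.2,-3.5,-6.4],[0,0,0],0],
    [[-0.2,-3.5,-6.6],[0,0,0],0],
    [[-0.2,-3.5,-6.7],[0,0,0],0]
  ]
}}

```text
time: 10.87
eef_pos: [0.6214, 0.0699, 0.106]
eef_rot: [0.759, 1.568, -0.868]
wrist_force: [-7.8, -3.7, 20.7]
gripper_width: 0.0001
```

```bash
python3 look.py 10 scene top
```

```text
10.9667 [0.6213 0.0699 0.106 ] [-5.8 -3.  15.7] [-0.58  1.35 -0.01] -0.0003 [ 0.44  0.46 -0.76  1.64  0.34  1.17 -0.46]
[[ 0.002  0.998 -0.056]
 [-0.002 -0.056 -0.998]
 [-1.     0.002  0.002]]
```

View pics/s10.png

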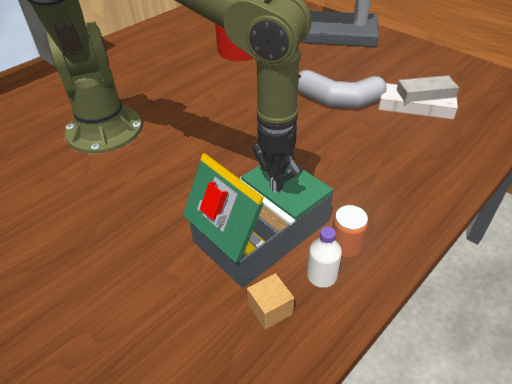

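```bash
python3 - <<'E'
from h import *
p=[.6175,.0269,-.0593]
for th in [1.05,.9,.7,.5,.3,.2,.1,.05,0]:
    q=leafpt(p,-1,th,-.06,.125,.016)-[0,.011,0]; print(th,q.round(4))
E
```

```text
1.05 [ 0.5525 -0.0671  0.2064]
0.9 [ 0.5535 -0.0503  0.1979]
0.7 [ 0.5547 -0.0302  0.1828]
0.5 [ 0.5557 -0.0135  0.164 ]
0.3 [ 0.5564 -0.0008  0.1422]
0.2 [0.5567 0.0038 0.1305]
0.1 [0.5569 0.0073 0.1184]
0.05 [0.557  0.0085 0.1122]
0 [0.557  0.0095 0.106 ]
```

Call:
{"name": "step_arm", "arguments": {
  "commands": [
    [[0,0,2],[0,0,0],0],
    [[0,0,5],[0,0,0],0],
    [[0,0,9],[0,0,0],0],
    [[0,0,13],[0,0,0],0],
    [[0,0,17],[0,0,0],0],
    [[0,0,21],[0,0,0],0],
    [[-1,-3,23],[0,0,0],0],
    [[-2,-6,24],[0,0,0],0],
    [[-3,-9,24],[0,0,0],0],
    [[-4,-12,24],[0,0,0],0]
  ]
}}

```text
time: 11.8
eef_pos: [0.5811, -0.0502, 0.3442]
eef_rot: [1.574, 1.568, -0.052]
wrist_force: [0.8, -0.4, -0.6]
gripper_width: 0.0003
```

```bash
python3 look.py 11 scene top
```

```text
11.9 [ 0.5802 -0.057   0.343 ] [-0.4 -1.2 -0.6] [-0.02 -0.   -0.01] 0.0001 [ 0.7   0.22 -0.77  1.42  0.15  1.57 -0.13]
[[ 0.     0.998 -0.067]
 [-0.004 -0.067 -0.998]
 [-1.     0.001  0.004]]
```

View pics/s11.png

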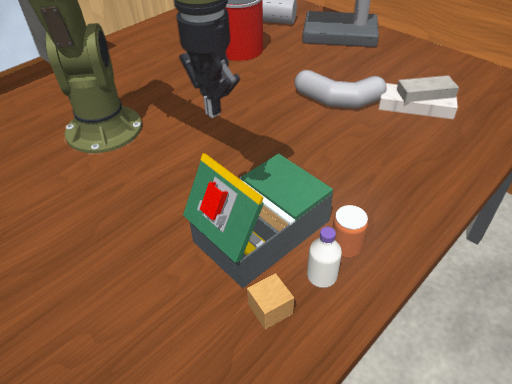

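View pics/t11.png

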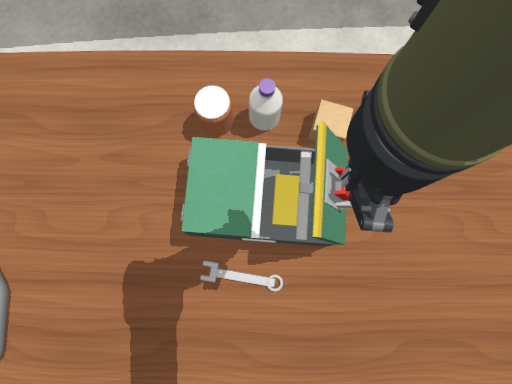

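Call:
{"name": "step_arm", "arguments": {
  "commands": [
    [[-1,-2,0],[0,0,0],0],
    [[-2.7,-4.1,0],[0,0,0],0],
    [[-2.7,-4.1,0],[0,0,0],0],
    [[-2.7,-4.1,-3],[0,0,0],0],
    [[-2.7,-4.1,-6],[0,0,0],0],
    [[-2.7,-4.1,-9],[0,0,0],0],
    [[-2.7,-4.1,-12],[0,0,0],0],
    [[-2.7,-4.1,-13.6],[0,0,0],0],
    [[-2.7,-4.1,-13.6],[0,0,0],0]
  ]
}}

```text
time: 12.65
eef_pos: [0.5515, -0.0892, 0.203]
eef_rot: [-1.943, 1.564, 2.715]
wrist_force: [-0.4, 0.3, 0.2]
gripper_width: 0.0
```

```bash
python3 look.py 12 scene top
```

```text
12.75 [ 0.5543 -0.0895  0.2075] [ 0.5 -0.6  1.3] [0.02 0.07 0.04] 0.0003 [ 0.77  0.21 -0.74  1.69  0.15  1.3  -0.06]
[[ 0.001  0.998 -0.055]
 [ 0.001 -0.055 -0.998]
 [-1.     0.001 -0.001]]
```

View pics/s12.png

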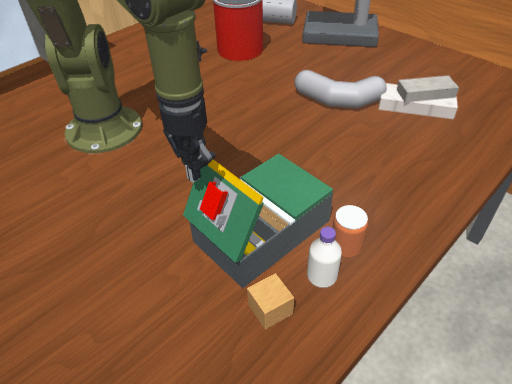

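```bash
python3 - <<'E'
import cv2
a=cv2.imread("pics/s12.png")[100:270,150:300]; b=cv2.imread("pics/t12.png")[110:270,240:390]
a=cv2.resize(a,None,fx=3.4,fy=3.4,interpolation=2)[:510,:]; b=cv2.resize(b,(290,309)); 
cv2.imwrite("pics/s12z.png",a); cv2.imwrite("pics/t12z.png",cv2.resize(b,None,fx=2,fy=1.9))
E
```

```text
(no output)
```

View pics/s12z.png

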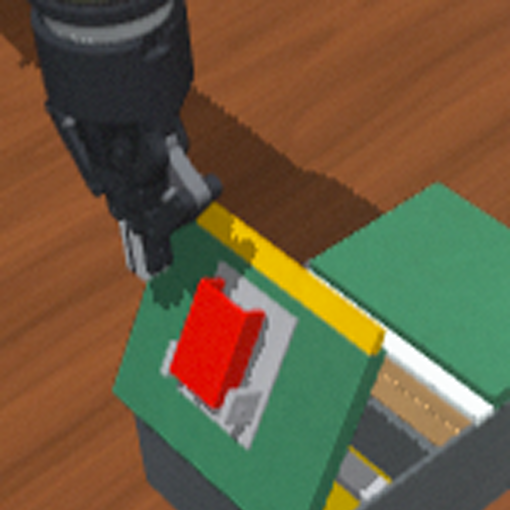

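View pics/t12z.png

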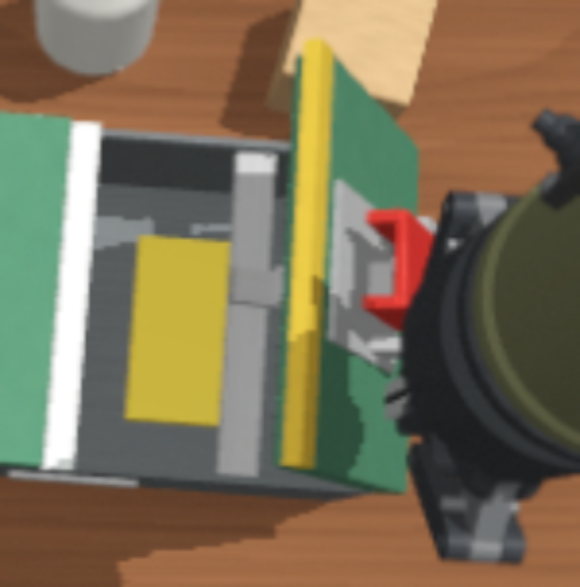

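Call:
{"name": "step_arm", "arguments": {
  "commands": [
    [[0,1.2,0],[0,0,0],0],
    [[0,2.4,0],[0,0,0],0],
    [[0,3.2,-0.4],[0,0,0],0],
    [[0,4.1,-0.9],[0,0,0],0],
    [[0,5.1,-1.6],[0,0,0],0],
    [[0,6.1,-2.4],[0,0,0],0],
    [[0.1,7,-3.3],[0,0,0],0],
    [[0.1,7.8,-4.2],[0,0,0],0],
    [[0.1,8.4,-5.3],[0,0,0],0],
    [[0.2,9,-6.4],[0,0,0],0]
  ]
}}

```text
time: 13.58
eef_pos: [0.5556, 0.001, 0.1423]
eef_rot: [2.832, 1.57, 1.206]
wrist_force: [-1.1, -0.6, 5.0]
gripper_width: -0.0001
```

```bash
python3 look.py 13 scene
```

```text
13.6333 [0.5551 0.0017 0.1406] [-0.6  0.7  0.1] [-0.   -0.05  0.05] 0.0 [ 0.64  0.27 -0.79  1.78  0.2   1.18 -0.26]
[[-0.001  0.999 -0.054]
 [ 0.002 -0.054 -0.999]
 [-1.    -0.001 -0.002]]
```

View pics/s13.png

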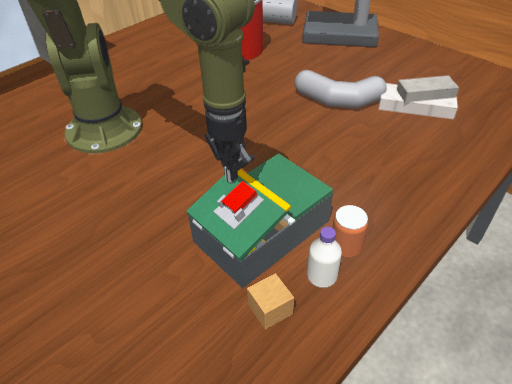

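Call:
{"name": "step_arm", "arguments": {
  "commands": [
    [[0,0.3,-0.6],[0,0,0],0],
    [[0,0.5,-1.2],[0,0,0],0],
    [[0,0.6,-1.6],[0,0,0],0],
    [[0,0.7,-2],[0,0,0],0],
    [[0,0.8,-2.4],[0,0,0],0],
    [[0,0.9,-2.8],[0,0,0],0],
    [[0,0.9,-3.1],[0,0,0],0],
    [[0,1,-3.4],[0,0,0],0],
    [[0,1,-3.7],[0,0,0],0],
    [[0,1,-3.9],[0,0,0],0]
  ]
}}

```text
time: 14.47
eef_pos: [0.5559, 0.0098, 0.1058]
eef_rot: [0.751, 1.57, -0.876]
wrist_force: [-8.4, 0.2, 24.6]
gripper_width: 0.0002
```

```bash
python3 look.py 14 scene wrist
```

```text
14.5667 [0.5558 0.0098 0.106 ] [-5.2 -0.6 14.6] [ 0.12  1.15 -0.  ] 0.0002 [ 0.61  0.31 -0.78  1.82  0.24  1.11 -0.31]
[[ 0.     0.998 -0.056]
 [-0.    -0.056 -0.998]
 [-1.     0.     0.   ]]
```

View pics/s14.png

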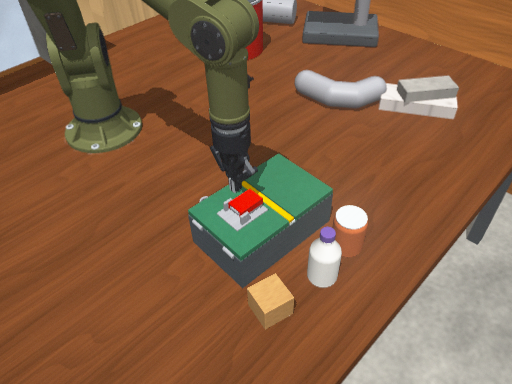

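View pics/w14.png

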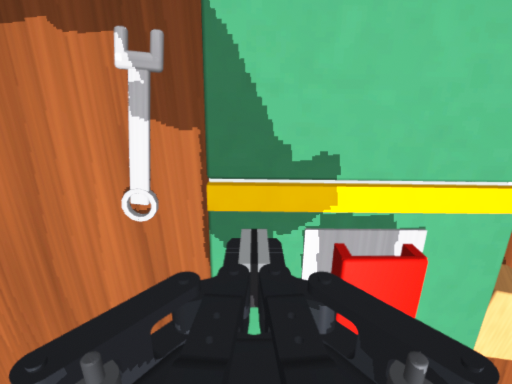

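Call:
{"name": "step_arm", "arguments": {
  "commands": [
    [[0,0,-0.1],[0,0,0],0],
    [[0,0,-0.1],[0,0,0],0],
    [[0,0,-0.1],[0,0,0],0],
    [[0,0,1],[0,0,0],0],
    [[-0.5,0,4],[0,0,0],0],
    [[-1,-1,8],[0,0,0],0],
    [[-1.5,-3,12],[0,0,0],0],
    [[-2,-6,15],[0,0,0],0],
    [[-3,-10,18],[0,0,0],0],
    [[-4,-14,20],[0,0,0],0]
  ]
}}

```text
time: 15.4
eef_pos: [0.5198, -0.1157, 0.2986]
eef_rot: [1.501, 1.567, -0.123]
wrist_force: [0.6, -0.1, 0.3]
gripper_width: -0.0003
```

Call:
{"name": "step_arm", "arguments": {
  "commands": [
    [[-1,-4,0],[0,0,0],0],
    [[-2,-8,0],[0,0,0],0],
    [[-3,-12,0],[0,0,0],0],
    [[-4,-16,0],[0,0,0],0],
    [[-5,-20,0],[0,0,0],0],
    [[-6,-23,0],[0,0,0],0],
    [[-7,-26,0],[0,0,0],0],
    [[-8,-29,0],[0,0,0],0],
    [[-8,-29,0],[0,0,0],0]
  ]
}}

```text
time: 16.15
eef_pos: [0.4342, -0.4133, 0.2944]
eef_rot: [-1.19, 1.568, -2.829]
wrist_force: [-1.6, -0.4, -0.7]
gripper_width: 0.0001
```

```bash
python3 look.py 15 scene top; python3 - <<'E'
import cv2
for k in "0","15":
  a=cv2.imread(f"pics/s{k}.png" if k!="0" else "pics/scene0.png")[140:285,180:345]; cv2.imwrite(f"pics/s{k}zz.png",cv2.resize(a,None,fx=4,fy=4,interpolation=2))
a=cv2.imread("pics/top0.png").astype(int);b=cv2.imread("pics/t15.png").astype(int)
import numpy as np
d=abs(a-b).sum(2).clip(0,255).astype('uint8'); cv2.imwrite("pics/diff.png",np.hstack([b[60:300,150:380],cv2.merge([d]*3)[60:300,150:380]]).astype('uint8'))
E
```

```text
16.25 [ 0.4381 -0.4068  0.295 ] [0.5 0.4 0.2] [ 0.05 -0.04 -0.02] -0.0001 [ 1.13  0.22 -0.5   1.47  0.11  1.48  0.56]
[[-0.     0.998 -0.06 ]
 [ 0.003 -0.06  -0.998]
 [-1.    -0.    -0.003]]
```

View pics/s15zz.png

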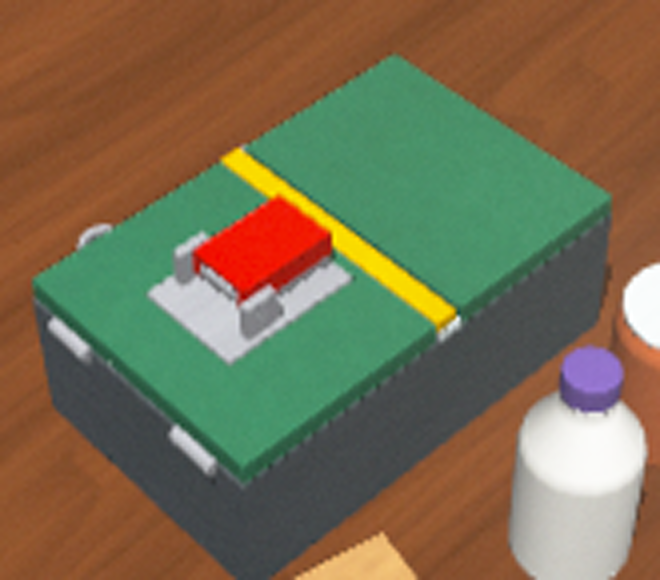

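View pics/diff.png

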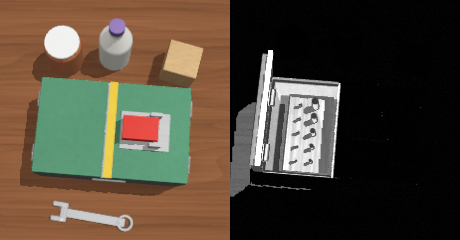

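```bash
python3 -c "
from plant import r
print(r.sign_off())"
```

```text
the job is handed in; nothing more can be done
None
```

The chest is now shut in the right order and I handed the job in at about 16 s of the 64 s allowed; `sign_off` reports no verdict.

- **What I did:** I pinched and lifted the paddle and swung its leaf open to about 1 rad. Then I pushed the other leaf down until it stopped, and swept the paddle leaf down over it. I pressed it home with about 15–25 N.
- **Leaf checks:** Both leaves stopped hard with the fingertip at 106 mm height, which matches an opening angle of about 0.
- **Final pictures:** The yellow flange laps the tongue. In the top view, the paddle leaf, paddle, jug, tin, carton and wrench show no visible change from the start picture; only the area of the other leaf differs.
- **Arm:** It is parked clear of everything, with about 0 N at the wrist.
- **Not measured directly:** I had no joint readings for the leaves or paddle and could not see the pawl. That the latch snapped home is inferred from the paddle and leaf looking just as they did when latched at the start.

No check failed or disagreed.

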